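# Snap shut the rails of a leaf-art frame

## Robot

A 6-joint arm with a two-finger parallel gripper is mounted at the origin on the work surface. World frame = base frame: x ahead of the robot, y to its left, z up, the work surface at z = 0. Lengths are in m, angles in rad, forces in N, time in s.
With the tool pointing down it reaches from about 0.35 to 0.775 m from the base axis. Payload 5.5 kg.
Tool frame: the origin (TCP) lies between the finger pads; the fingertips stand 19 mm ahead of it and the grasp point (between the pads) is the TCP; z points along the fingers, y is the line along which they close (so a half turn about z gives the same grasp; the last joint's range is limited). The gripper opens to 85 mm and grips with 20 to 120 N. Pads are 22 mm wide; open, the fingers measure 114 mm over their backs; the gripper's body (76 mm by 85 mm) begins 54 mm behind the grasp point. The pads swing forward as they close: fully open they stand 13 mm farther back than shut.
Start: joints at [-1.329, 0.313, 0.046, 1.304, 0, 1.431], TCP at [0.214, -0.534, 0.25] pointing down, gripper open.
Joint ranges: [-2.76, 2.76], [-0.86, 1.69], [-1.03, 1.26], [-2.2, 2.34], [-1.47, 1.5], [-3.14, 3.14]. Speed limits (rad/s): [2.57, 2.57, 3.14, 3.14, 3.14, 3.14].

## Interface

Orientations are given as a unit quaternion [w, x, y, z].
In Python, from workcell import env gives the robot as it stands.
- The arm moves only by the shell command python3 -m pendant 'ROWS' [FORCE]. ROWS is JSON, a list of rows, each an object with "travel": the shift along the tool's x, y, z scaled (see below), a list of three; "rot": the turn, a rotation vector about the tool's x, y, z scaled (see below), a list of three; "fingers": the opening, from -1 (shut) to 1 (fully open). In form: [{"travel": [dx, dy, dz], "rot": [wx, wy, wz], "fingers": fingers}, ...]. A call has 1 to 10 rows; each row is the pose to reach, as a shift and turn from the pose commanded when the call began, along the tool's axes at that moment; what a row does not reach only later rows make up. The controller multiplies each number of a shift by 0.12 m and each number of a turn by 60 degrees. A row lasts 1/10 s, in which the tool goes at most 50 mm and 8.59 degrees, less where a joint would pass 70% of its speed; a pose out of reach is approached as far as the arm can. A call with a number of a shift or a turn outside -1 to 1 is refused whole. A call with a gripper value outside its range is refused whole. The fingers move at their own pace and stop on an object; FORCE is the grip in N (left out, the last holds). Time passes only in rows, so rows that repeat a pose let the fingers close. It gives the time, the measured TCP pose, the force, the opening and the grip force at its end, in the units of the state.
- env.get_state(): the state, without advancing time (a new reading comes with each control period).
- env.read_camera(name): name is "scene" or "top"; returns (picture, depth): 420x560x3 uint8, blue, green, red; 420x560 float32, m along the optical axis (not along the pixel's ray), 0 where there is no reading.
- env.camera_model(name): a dict with "fovy" (degrees; the focal length in pixels is half the picture's height over the tangent of half this angle, whatever the lens; pixels are square), "cx", "cy" (the principal point, pixels), "k1" (the pictures are not rectified: a ray, as slopes to the right and down, at radius r is drawn at 1 + k1 r^2 times it, then the intrinsics apply), "rvec" (rotation vector, rad) and "tvec" (3), from world to camera coordinates, as OpenCV has them. Camera axes: x right, y down, z forward; pixel columns grow to the right and rows downward; lengths in m; the calibration is good to about 2 mm. A picture is of the moment at which its call begins. camera_model takes no time and is no camera call.
- env.hand_in(): hands the job in; it is judged then, once.
Trained networks look in the newest picture that a camera, given by its name, has taken for a name from the list of things; names that differ only in an ending like _2 or _b are one class to them, and where a whole thing is asked for, a point or a joint stands for the part that bears it (a point fixed in the world has none). Each returns a list of dicts, best first, with "conf" (0 to 1); they miss things now and then, are a little off and sometimes report something else, mostly with a low value. They report only what shows in the picture. A call takes as long as a camera call.
- env.outline_of(camera, target): "mask" (420x560 bool, what is visible of it) and "xy" ([column, row] in pixels, amid what is visible of it).
The state is a dict: "clock": time; "joint_pos": joint angles; "qvel": joint speeds; "tau": joint torques, N m; "tcp_pos": TCP position; "orientation": TCP orientation; "wrist_force": force on the tool from outside, world axes, zero at the start; "ft_torque": the same for the moment, N m; "finger_gap": finger opening in m; "grip_force": force on a finger pad.
Only numpy, scipy, OpenCV 4.12 (cv2) and the standard library are available. Lean on these libraries where they do the work, as an engineer would, in place of code of your own. Each camera call takes 0.05 s, during which the arm holds its last target. There are 200 camera calls.

## Task

A cut leaf and its clear cover are laid in the snap frame on the cutting mat, with all four spring rails still open. Press the rails down flat with your fingertips until each snaps shut: first the top rail, at the leaf's tip and the hanging plate, so that the sheet is held, then the bottom rail opposite, and last the two sides in either order. Leave the frame lying where it is, without lifting it or pushing it about, do not press on the clear cover over the leaf, and leave the other things on the desk alone.

Things in the scene. Friction and masses are not known exactly. Their poses are not given: they have to be found in the camera images.
- frame: loose A5 aluminium snap frame face up on the 3 mm cutting mat, about 0.8 kg, 252 (its x) x 190 (its y) x 12 mm with rails shut. Origin: centre of underside; +x to the picture's top, +y to the picture's left, z up. Leaf tip points to +x, leaf stem to -x; a steel hanging plate sticks out 15 mm at the middle of the top edge. Any yaw occurs. A spring rail lies along each edge
- cover: clear cover sheet over the leaf, 212 x 150 x 1.6 mm, fixed in the frame; origin: centre of its underside, 5 mm above the frame's underside. Not to be pressed on
- rail_top (a joint): top rail (at frame +x), 190 x 24 x 6 mm, mitred, slick; hinged on the frame's outer edge, 126 mm from its centre, 6 mm above its underside. Angle in rad: 0 open (inner edge up), 0.70 shut flat. Over-centre spring: about 7 N down on the inner edge (16 mm inward of the hinge line when open) carries it past the middle (0.35), then it snaps to 0.70 and stays
- rail_bottom (a joint): bottom rail (at frame -x), 190 x 24 x 6 mm, mitred, slick; hinged on the frame's outer edge, 126 mm from its centre, 6 mm above its underside. Angle in rad: 0 open (inner edge up), 0.70 shut flat. Over-centre spring: about 7 N down on the inner edge (16 mm inward of the hinge line when open) carries it past the middle (0.35), then it snaps to 0.70 and stays
- rail_left (a joint): left rail (at frame +y), 252 x 24 x 6 mm, mitred, slick; hinged on the frame's outer edge, 95 mm from its centre, 6 mm above its underside. Angle in rad: 0 open (inner edge up), 0.70 shut flat. Over-centre spring: about 7 N down on the inner edge (16 mm inward of the hinge line when open) carries it past the middle (0.35), then it snaps to 0.70 and stays
- rail_right (a joint): right rail (at frame -y), 252 x 24 x 6 mm, mitred, slick; hinged on the frame's outer edge, 95 mm from its centre, 6 mm above its underside. Angle in rad: 0 open (inner edge up), 0.70 shut flat. Over-centre spring: about 7 N down on the inner edge (16 mm inward of the hinge line when open) carries it past the middle (0.35), then it snaps to 0.70 and stays
- rail_top_edge (a point): middle of the top rail's free inner edge, upper rim: open, about 16 mm inward of its hinge line and 27 mm above the table; shut, 24 mm inward and 12 mm above the table (the rail's flat top, 5 to 17 mm inward, is then 15 mm above the table)
- rail_bottom_edge (a point): middle of the bottom rail's free inner edge, upper rim: open, about 16 mm inward of its hinge line and 27 mm above the table; shut, 24 mm inward and 12 mm above the table (the rail's flat top, 5 to 17 mm inward, is then 15 mm above the table)
- rail_left_edge (a point): middle of the left rail's free inner edge, upper rim: open, about 16 mm inward of its hinge line and 27 mm above the table; shut, 24 mm inward and 12 mm above the table (the rail's flat top, 5 to 17 mm inward, is then 15 mm above the table)
- rail_right_edge (a point): middle of the right rail's free inner edge, upper rim: open, about 16 mm inward of its hinge line and 27 mm above the table; shut, 24 mm inward and 12 mm above the table (the rail's flat top, 5 to 17 mm inward, is then 15 mm above the table)
- knife: black snap-off craft knife lying flat, handle 150 x 18 x 12 mm with 25 mm of blade towards its +x; origin: centre of its underside. Bystander, to be left alone
- tape: roll of masking tape lying flat, 90 mm across, 24 mm high; origin: centre of its underside. Bystander, to be left alone
- glue_jar: squat jar with a dark red lid, 60 mm across, 65 mm high; origin: centre of its underside. Bystander, to be left alone
- weight: brass paperweight with a small knob, 42 mm across, 48 mm high; origin: centre of its underside. Bystander, to be left alone
- folder: flat bone folder, 150 x 22 x 5 mm; origin: centre of its underside. Bystander, to be left alone
- mug: white mug, 76 mm across without its handle, 85 mm high; origin: centre of its underside. Bystander, to be left alone
- paint_jar: jar with a dark red lid, 70 mm across, 90 mm high; origin: centre of its underside. Bystander, to be left alone

How it is judged:
By the outcome, as a careful person would: the job done as asked, in the order asked, and still so for the second after the job is handed in, with the robot touching nothing.
It also fails if it takes over 51 s, if anything falls off the work surface, if the arm or the gripper's body presses on something with over 40 N, if the wrist force passes 120 N, or if a joint passes its speed limit or range.

## Working session

There is one attempt and no reset: what is moved stays moved. The work goes in short steps, Python scripts to look and compute and a shell command to move; the robot and the scene stay as the last step left them, time stands still between calls to the robot, and variables do not carry over. Pictures are saved under pics/ and viewed, at most 10 in all, crops included, and the job is handed in when it is done.

```bash
mkdir -p pics
cat > h.py <<'E'
import numpy as np, cv2
from workcell import env
def model(n):
    m=env.camera_model(n); f=210/np.tan(np.radians(m["fovy"])/2)
    R=cv2.Rodrigues(np.array(m["rvec"],float))[0]; t=np.array(m["tvec"],float)
    K=np.array([[f,0,m["cx"]],[0,f,m["cy"]],[0,0,1]]); D=np.array([m["k1"],0,0,0.])
    return K,D,R,t
def und(n,px):
    K,D,R,t=model(n); return cv2.undistortPoints(np.array(px,float).reshape(-1,1,2),K,D).reshape(-1,2)
def pts(n,px,d):
    K,D,R,t=model(n); s=und(n,px); d=np.array(d,float)[:,None]
    return (np.c_[s,np.ones(len(s))]*d-t)@R
def proj(n,P):
    K,D,R,t=model(n); return cv2.projectPoints(np.array(P,float).reshape(-1,1,3),cv2.Rodrigues(R)[0],t,K,D)[0].reshape(-1,2)
E
python3 - <<'E'
from h import *
st=env.get_state(); print(st)
for n in("top","scene"):
    p,d=env.read_camera(n); cv2.imwrite(f"pics/{n}0.png",p); np.save(f"pics/{n}0.npy",d)
    for o in ("frame","cover","rail_top","rail_bottom","rail_left","rail_right"):
        for r in env.outline_of(n,o)[:2]:
            m=r["mask"]; v,u=np.nonzero(m&(d>0)); P=pts(n,np.c_[u,v],d[v,u])
            print(n,o,round(r["conf"],2),r["xy"],len(u),P.mean(0).round(3),P.min(0).round(3),P.max(0).round(3))
E
```

```text
{'clock': 0.0, 'joint_pos': array([-1.32863050e+00,  3.13997679e-01,  4.49535593e-02,  1.30358997e+00,
        4.28879914e-07,  1.43117478e+00]), 'qvel': array([-2.06524833e-05, -3.90266415e-04, -5.60462453e-04,  1.08508164e-03,
       -1.89606618e-03,  1.33576497e-04]), 'tau': array([-9.36357792e-04, -4.80626893e+01,  2.98533869e+01,  1.92409067e-02,
       -3.13079145e-04, -5.84569193e-06]), 'tcp_pos': array([ 0.2140957 , -0.53313324,  0.24939999]), 'orientation': array([-9.17686778e-04,  9.81834647e-01,  1.89736347e-01, -4.68783161e-05]), 'wrist_force': array([0.56489051, 1.23205236, 0.46244565]), 'ft_torque': array([-0.02361884, -0.02021897,  0.00122254]), 'grip_force': 0.0, 'finger_gap': 0.08522007819109112}
top frame 0.92 [297.2, 210.2] 3990 [ 0.54  -0.029  0.013] [ 0.385 -0.168 -0.007] [0.692 0.115 0.038]
top cover 0.58 [296.0, 215.3] 2525 [ 0.539 -0.028  0.009] [ 0.42  -0.139 -0.006] [0.661 0.083 0.033]
top cover 0.46 [279.2, 243.0] 249 [0.441 0.037 0.022] [ 0.392 -0.036  0.007] [0.483 0.107 0.035]
top rail_top 0.49 [313.3, 184.5] 245 [ 0.64  -0.09   0.022] [ 0.598 -0.167  0.
[... 595 characters left out ...]
.538 -0.027  0.01 ] [ 0.417 -0.147  0.004] [0.652 0.085 0.029]
scene rail_top 0.94 [271.6, 257.3] 530 [ 0.642 -0.091  0.02 ] [ 0.599 -0.17   0.009] [ 0.693 -0.017  0.03 ]
scene rail_top 0.29 [220.5, 198.6] 200 [ 0.337 -0.003  0.026] [ 0.284 -0.02   0.001] [0.354 0.046 0.055]
scene rail_bottom 0.6 [253.9, 206.1] 92 [0.447 0.036 0.024] [ 0.394 -0.037  0.009] [0.485 0.107 0.031]
scene rail_bottom 0.43 [261.0, 234.6] 2156 [ 0.538 -0.026  0.01 ] [ 0.414 -0.133  0.004] [0.652 0.084 0.014]
scene rail_left 0.71 [293.4, 227.7] 253 [0.601 0.036 0.023] [ 0.497 -0.014  0.011] [0.694 0.109 0.03 ]
scene rail_right 0.93 [229.9, 235.4] 445 [ 0.504 -0.108  0.021] [ 0.39  -0.173  0.001] [ 0.595 -0.041  0.029]
```

View pics/top0.png

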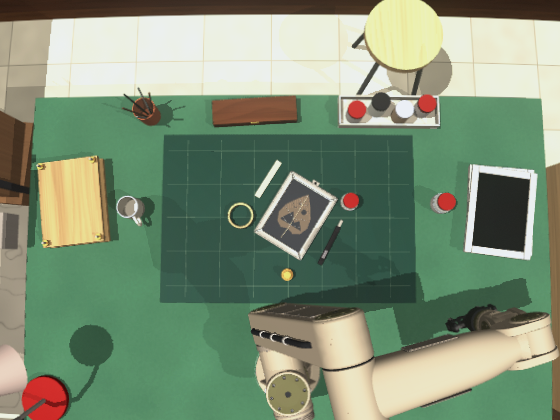

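View pics/scene0.png

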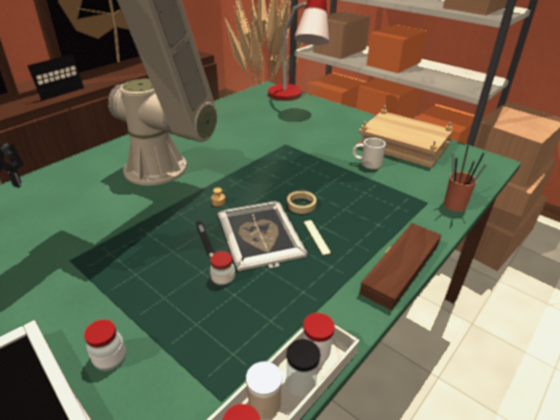

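The hanging plate shows at about (316,183) in the top view, so the top rail is the upper-right edge, beside the glue jar at (350,201). The network's rail centres agree with this. Next I'll fit the frame pose.

```bash
cat >> h.py <<'E'
def rect(c,z,hx=.126,hy=.095):
    a=c[2]; R=np.array([[np.cos(a),-np.sin(a)],[np.sin(a),np.cos(a)]])
    q=np.array([[hx,hy],[hx,-hy],[-hx,-hy],[-hx,hy]])@R.T+c[:2]
    return np.c_[q,np.full(4,z)]
E
cat > t.py <<'E'
# usage: python3 t.py x y z yaw_of_tool_x  -> travel/rot in units from the measured pose, tool straight down
import sys
from h import *
from scipy.spatial.transform import Rotation as Ro
x,y,z,a=map(float,sys.argv[1:]); s=env.get_state(); q=s["orientation"]
R=Ro.from_quat([q[1],q[2],q[3],q[0]])
best=min(((R.inv()*Ro.from_matrix([[np.cos(b),np.sin(b),0],[np.sin(b),-np.cos(b),0],[0,0,-1]])).as_rotvec() for b in(a,a+np.pi)),key=np.linalg.norm)
print("travel",(R.inv().apply(np.array([x,y,z])-s["tcp_pos"])/.12).round(3),"rot",(np.degrees(best)/60).round(3),"t",s["clock"],"F",s["wrist_force"].round(1),"j",s["joint_pos"].round(2))
E
python3 - <<'E'
from h import *
from scipy.optimize import minimize
M={}
for n in("top","scene"):
    p,d=env.read_camera(n)
    M[n]=env.outline_of(n,"frame")[0]["mask"]
def cost(c,ns):
    s=0
    for n in ns:
        # silhouette: base rectangle and raised inner edges
        P=np.r_[rect(c,.003),rect(c,.009),rect(c,.027,.110,.079)]
        a=c[2]; 
        hull=cv2.convexHull(proj(n,P).astype(np.float32))
        im=np.zeros((420*4,560*4),np.uint8); cv2.fillConvexPoly(im,np.round((hull+.5)*64).astype(np.int32),1,shift=4)
        im=cv2.resize(im.astype(np.float32),(560,420),interpolation=cv2.INTER_AREA)
        s+=np.abs(im-M[n]).sum()/M[n].sum()
    return s
for ns in(["top"],["scene"],["top","scene"]):
    r=minimize(cost,[.54,-.028,-.56],args=(ns,),method="Nelder-Mead",options=dict(initial_simplex=[[.54,-.028,-.56],[.546,-.028,-.56],[.54,-.022,-.56],[.54,-.028,-.5]]))
    print(ns,r.x.round(4),r.fun)
c=r.x
for n in M:
    p,_=env.read_camera(n); k=cv2.resize(p,None,fx=4,fy=4,interpolation=cv2.INTER_CUBIC)
    for z,hx,hy in((.009,.126,.095),(.027,.110,.079)):
        cv2.polylines(k,[np.round((proj(n,rect(c,z,hx,hy))+.5)*4).astype(int)],True,(0,0,255) if z<.02 else (255,255,0),1)
    m=proj(n,[[c[0],c[1],.01]])[0]*4; u,v=m.astype(int); cv2.imwrite(f"pics/{n}1.png",k[v-250:v+250,u-300:u+300])
    for o in("glue_jar","weight","knife","tape","folder"):
        r=env.outline_of(n,o)
        if r:
            d=np.load(f"pics/{n}0.npy"); v,u=np.nonzero(r[0]["mask"]&(d>0)); P=pts(n,np.c_[u,v],d[v,u]); print(n,o,round(r[0]["conf"],2),np.median(P,0).round(3),P[:,2].max().round(3))
E
```

```text
['top'] [ 0.5417 -0.0282 -0.5624] 0.02705871017471737
['scene'] [ 0.5398 -0.0251 -0.5487] 0.029815369261477046
['top', 'scene'] [ 0.5413 -0.0269 -0.554 ] 0.07014670556112851
top glue_jar 0.75 [ 0.583 -0.211  0.066] 0.078
top weight 0.17 [0.434 0.026 0.022] 0.035
top knife 0.8 [ 0.441 -0.147  0.011] 0.024
top tape 0.65 [0.543 0.163 0.025] 0.036
top folder 0.77 [0.668 0.07  0.008] 0.019
scene glue_jar 0.97 [ 0.601 -0.225  0.048] 0.071
scene weight 0.72 [0.449 0.038 0.026] 0.031
scene knife 0.62 [ 0.44  -0.147  0.012] 0.018
scene tape 0.84 [0.54  0.16  0.018] 0.03
scene folder 0.74 [0.679 0.065 0.008] 0.011
```

View pics/top1.png

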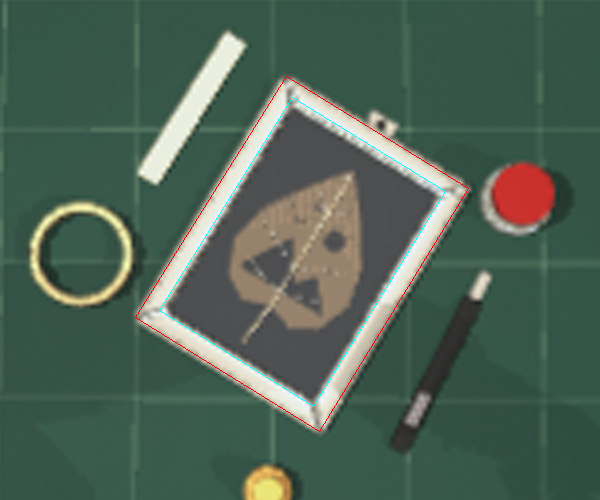

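View pics/scene1.png

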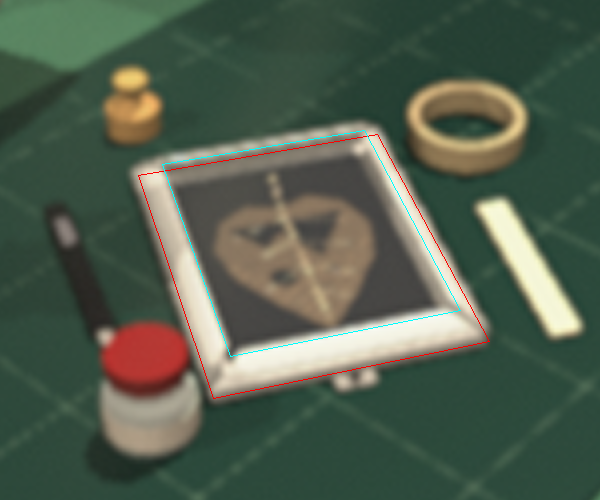

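The top view shows the fitted rectangle on the frame within about 1 mm, with the plate at crop (383,125). The scene view agrees to 2–3 mm. I'll use centre (0.541, -0.027) and yaw -0.556.

```bash
python3 t.py .6387 -.0877 .10 -.556
```

```text
travel [ 4.667 -2.131  1.253] rot [ 0.    -0.     0.896] t 1.5 F [ 0.4 -0.1 -0.1] j [-1.33  0.31  0.05  1.3   0.    1.43]
```

```bash
python3 -m pendant '[{"travel":[0.45,-0.2,0],"rot":[0,0,0],"fingers":-1},{"travel":[0.8,-0.36,0],"rot":[0,0,0],"fingers":-1},{"travel":[1,-0.46,0],"rot":[0,0,0],"fingers":-1},{"travel":[1,-0.46,0],"rot":[0,0,0],"fingers":-1}]' | tail -c 600
python3 -m pendant '[{"travel":[0.4,-0.18,0],"rot":[0,0,0],"fingers":-1},{"travel":[0.8,-0.36,0],"rot":[0,0,0],"fingers":-1},{"travel":[1,-0.46,0],"rot":[0,0,0],"fingers":-1},{"travel":[1,-0.46,0],"rot":[0,0,0],"fingers":-1}]' | tail -c 600
python3 -m pendant '[{"travel":[0.4,-0.18,0],"rot":[0,0,0],"fingers":-1},{"travel":[0.8,-0.36,0],"rot":[0,0,0],"fingers":-1},{"travel":[1,-0.46,0],"rot":[0,0,0],"fingers":-1},{"travel":[1,-0.46,0],"rot":[0,0,0],"fingers":-1}]' | tail -c 600
python3 -m pendant '[{"travel":[0.4,-0.18,0],"rot":[0,0,0],"fingers":-1},{"travel":[0.8,-0.36,0],"rot":[0,0,0],"fingers":-1},{"travel":[1,-0.46,0],"rot":[0,0,0],"fingers":-1},{"travel":[1,-0.46,0],"rot":[0,0,0],"fingers":-1}]' | tail -c 600
python3 t.py .6387 -.0877 .10 -.556
```

```text
clock: 1.9
tcp_pos: [0.3071, -0.4347, 0.2507]
orientation: [-0.0, 0.981, 0.192, 0.0]
wrist_force: [-0.6, -0.6, -0.2]
finger_gap: 0.0282
grip_force: 0.0
clock: 2.3
tcp_pos: [0.3976, -0.3396, 0.2505]
orientation: [-0.0, 0.981, 0.192, 0.0]
wrist_force: [-0.5, 0.2, -0.1]
finger_gap: 0.0001
grip_force: 0.0
clock: 2.7
tcp_pos: [0.4884, -0.2444, 0.2502]
orientation: [0.0, 0.981, 0.192, 0.0]
wrist_force: [-0.1, -0.6, 0.4]
finger_gap: 0.0002
grip_force: 0.0
clock: 3.1
tcp_pos: [0.5792, -0.1489, 0.2498]
orientation: [0.0, 0.982, 0.191, 0.0]
wrist_force: [-0.0, 0.1, 0.4]
finger_gap: 0.0002
grip_force: 0.0
travel [ 0.651 -0.287  1.248] rot [-0.    -0.     0.899] t 3.1 F [-0.   0.1  0.4] j [-0.39  0.36  0.11  1.32  0.    2.37]
```

```bash
python3 -m pendant '[{"travel":[0.35,-0.15,0.1],"rot":[0,0,-0.14],"fingers":-1},{"travel":[0.65,-0.287,0.2],"rot":[0,0,-0.28],"fingers":-1},{"travel":[0.65,-0.287,0.3],"rot":[0,0,-0.42],"fingers":-1},{"travel":[0.65,-0.287,0.3],"rot":[0,0,-0.56],"fingers":-1},{"travel":[0.65,-0.287,0.3],"rot":[0,0,-0.7],"fingers":-1},{"travel":[0.65,-0.287,0.3],"rot":[0,0,-0.84],"fingers":-1},{"travel":[0.65,-0.287,0.3],"rot":[0,0,-0.98],"fingers":-1}]' >/dev/null
python3 -m pendant '[{"travel":[0,0,0.1],"rot":[0,0,-0.14],"fingers":-1},{"travel":[0,0,0.2],"rot":[0,0,-0.28],"fingers":-1},{"travel":[0,0,0.3],"rot":[0,0,-0.42],"fingers":-1},{"travel":[0,0,0.3],"rot":[0,0,-0.56],"fingers":-1},{"travel":[0,0,0.3],"rot":[0,0,-0.7],"fingers":-1},{"travel":[0,0,0.3],"rot":[0,0,-0.84],"fingers":-1},{"travel":[0,0,0.3],"rot":[0,0,-0.98],"fingers":-1},{"travel":[0,0,0.3],"rot":[0,0,-0.98],"fingers":-1},{"travel":[0,0,0.3],"rot":[0,0,-0.98],"fingers":-1}]'
python3 t.py .6387 -.0877 .06 -.556
```

```text
clock: 4.7
tcp_pos: [0.6365, -0.0907, 0.1782]
orientation: [-0.0, 0.349, 0.937, -0.0]
wrist_force: [-0.8, 0.1, -0.1]
finger_gap: 0.0002
grip_force: 0.0
travel [0.003 0.031 0.985] rot [-0.001  0.    -0.149] t 4.7 F [-0.8  0.1 -0.1] j [-0.27  0.47  0.11  1.2  -0.    0.45]
```

```bash
python3 -m pendant '[{"travel":[0.003,0.031,0.3],"rot":[0,0,-0.13],"fingers":-1},{"travel":[0.003,0.031,0.6],"rot":[0,0,-0.149],"fingers":-1},{"travel":[0.003,0.031,0.85],"rot":[0,0,-0.149],"fingers":-1},{"travel":[0.003,0.031,0.985],"rot":[0,0,-0.149],"fingers":-1},{"travel":[0.003,0.031,0.985],"rot":[0,0,-0.149],"fingers":-1},{"travel":[0.003,0.031,0.985],"rot":[0,0,-0.149],"fingers":-1}]'
python3 t.py .6387 -.0877 .036 -.556
python3 - <<'E'
from h import *
for n in("scene","top"):
    p,_=env.read_camera(n); k=cv2.resize(p,None,fx=4,fy=4,interpolation=cv2.INTER_CUBIC)
    if n=="scene": cv2.imwrite("pics/s2.png",k[700:1200,750:1350])
E
```

```text
clock: 5.3
tcp_pos: [0.6391, -0.0864, 0.0603]
orientation: [-0.0, 0.273, 0.962, -0.0]
wrist_force: [-0.4, -0.5, -0.3]
finger_gap: -0.0002
grip_force: 0.0
travel [-0.003 -0.011  0.203] rot [-0.    -0.     0.003] t 5.3 F [-0.4 -0.5 -0.3] j [-0.26  0.56 -0.06  0.95 -0.    0.29]
```

View pics/s2.png

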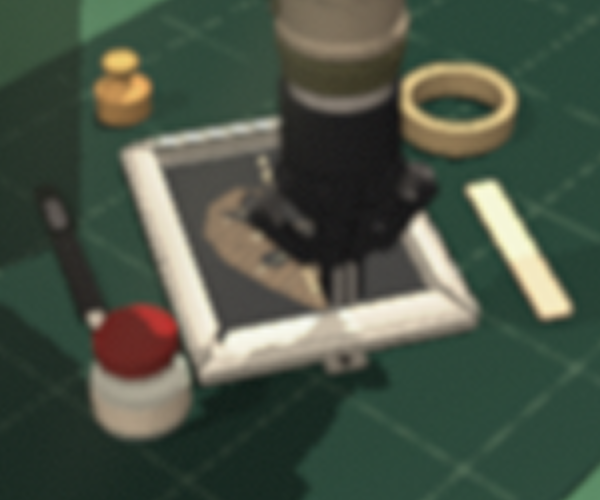

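The fingertips hover over the middle of the top rail beside the plate (crop 345,300). Next is a gentle press.

```bash
python3 -m pendant '[{"travel":[0,-0.01,0.06],"rot":[0,0,0],"fingers":-1},{"travel":[0,-0.01,0.1],"rot":[0,0,0],"fingers":-1},{"travel":[0,-0.01,0.13],"rot":[0,0,0],"fingers":-1}]'
python3 -m pendant '[{"travel":[0,0,0.02],"rot":[0,0,0],"fingers":-1},{"travel":[0,0,0.04],"rot":[0,0,0],"fingers":-1},{"travel":[0,0,0.06],"rot":[0,0,0],"fingers":-1},{"travel":[0,0,0.07],"rot":[0,0,0],"fingers":-1}]'
```

```text
clock: 5.7
tcp_pos: [0.638, -0.0866, 0.0446]
orientation: [-0.0, 0.272, 0.962, 0.0]
wrist_force: [-7.2, 3.3, 12.7]
finger_gap: -0.0003
grip_force: 6.1
clock: 6.1
tcp_pos: [0.6385, -0.0869, 0.0356]
orientation: [0.0, 0.272, 0.962, -0.0]
wrist_force: [0.7, -0.3, 0.5]
finger_gap: 0.0
grip_force: 0.0
```

```bash
python3 -m pendant '[{"travel":[0,0,-0.3],"rot":[0,0,0],"fingers":-1},{"travel":[0,0,-0.65],"rot":[0,0,0],"fingers":-1},{"travel":[0,0,-0.65],"rot":[0,0,0],"fingers":-1}]' >/dev/null
python3 -m pendant '[{"travel":[0,0.3,0],"rot":[0,0,0],"fingers":-1},{"travel":[0,0.7,0],"rot":[0,0,0],"fingers":-1},{"travel":[0,1,0],"rot":[0,0,0],"fingers":-1},{"travel":[0,1,0],"rot":[0,0,0],"fingers":-1}]'
python3 - <<'E'
from h import *
c=[.541,-.027,-.556]
for n in("scene",):
    p,_=env.read_camera(n); k=cv2.resize(p,None,fx=4,fy=4,interpolation=cv2.INTER_CUBIC)
    q=np.round((proj(n,rect(c,.009))+.5)*4).astype(int); cv2.polylines(k,[q],True,(0,0,255),1)
    cv2.imwrite("pics/s3.png",k[700:1200,750:1350])
E
python3 t.py .4433 .0337 .11 -.556
```

```text
clock: 6.8
tcp_pos: [0.7033, 0.0196, 0.1133]
orientation: [0.001, 0.27, 0.963, 0.001]
wrist_force: [0.2, -0.4, 0.4]
finger_gap: -0.0004
grip_force: 0.0
travel [ 1.911 -1.009  0.026] rot [-0.     0.     0.008] t 6.85 F [ 0.1 -0.5 -1.1] j [-0.09  0.62  0.19  1.14 -0.    0.46]
```

View pics/s3.png

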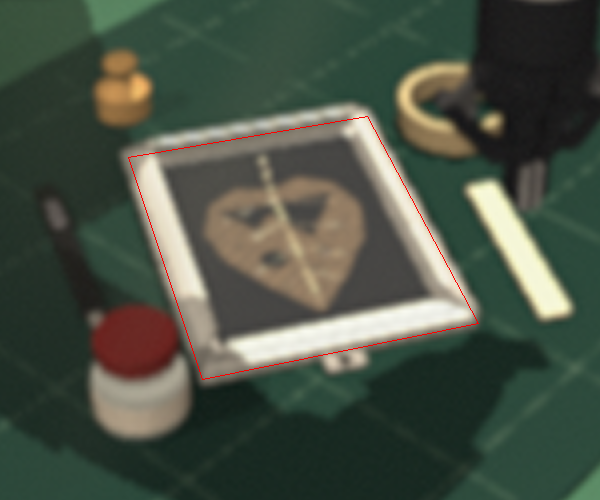

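The top rail now looks flat and the frame still matches the outline. I'll check rail heights by depth.

```bash
cat > chk.py <<'E'
from h import *
c=np.array([.541,-.027,-.556]); a=c[2]; R=np.array([[np.cos(a),-np.sin(a)],[np.sin(a),np.cos(a)]])
for n in("scene","top"):
    p,d=env.read_camera(n); v,u=np.nonzero(d>0); P=pts(n,np.c_[u,v],d[v,u]); q=(P[:,:2]-c[:2])@R
    for nm,o,l in(("top",.126-q[:,0],q[:,1]),("bottom",.126+q[:,0],q[:,1]),("left",.095-q[:,1],q[:,0]),("right",.095+q[:,1],q[:,0])):
        h=[]
        for s in range(-8,32,4):
            m=(o>=s*.001)&(o<(s+4)*.001)&(abs(l)<.06); h.append(round(1000*float(np.median(P[m,2])),1) if m.sum()>3 else None)
        print(n,nm,"z mm at inward -8..28 step 4:",h)
E
python3 chk.py
```

```text
scene top z mm at inward -8..28 step 4: [3.8, 5.9, 9.6, 14.3, 14.6, 15.3, 14.5, 13.8, 11.5, 9.7]
scene bottom z mm at inward -8..28 step 4: [6.1, 8.8, 9.1, 9.2, 8.3, 24.3, 27.0, 9.6, 10.3, 9.9]
scene left z mm at inward -8..28 step 4: [6.0, 602.7, 309.6, 310.6, 25.5, 25.9, 25.7, 598.3, 12.2, 12.4]
scene right z mm at inward -8..28 step 4: [2.8, 13.1, 19.2, 22.8, 25.4, 26.8, 25.7, 9.9, 9.9, 9.2]
top top z mm at inward -8..28 step 4: [3.2, 3.2, 13.9, 14.1, 13.8, 15.3, 15.5, 13.6, 9.2, 7.9]
top bottom z mm at inward -8..28 step 4: [663.3, 661.8, 659.7, 658.6, 657.8, 656.0, 654.9, 653.1, 652.0, 650.5]
top left z mm at inward -8..28 step 4: [604.3, 607.1, 610.7, 613.1, 614.1, 617.3, 617.3, 619.0, 618.5, 619.2]
top right z mm at inward -8..28 step 4: [2.2, 14.4, 20.5, 23.8, 25.4, 26.0, 7.7, 8.7, 9.9, 8.6]
```

Top rail shut at 14–15 mm; the others are open at about 26 mm. Next is the bottom rail.

```bash
python3 -m pendant '[{"travel":[0.3,-0.15,0],"rot":[0,0,0],"fingers":-1},{"travel":[0.65,-0.33,0],"rot":[0,0,0],"fingers":-1},{"travel":[0.95,-0.5,0],"rot":[0,0,0],"fingers":-1},{"travel":[0.95,-0.5,0],"rot":[0,0,0],"fingers":-1}]' >/dev/null
python3 -m pendant '[{"travel":[0.3,-0.15,0],"rot":[0,0,0],"fingers":-1},{"travel":[0.65,-0.33,0],"rot":[0,0,0],"fingers":-1},{"travel":[0.95,-0.5,0],"rot":[0,0,0],"fingers":-1},{"travel":[0.95,-0.5,0],"rot":[0,0,0],"fingers":-1}]'
python3 t.py .4425 .0324 .055 -.556
```

```text
clock: 7.75
tcp_pos: [0.4365, 0.0325, 0.1127]
orientation: [-0.004, 0.273, 0.962, -0.001]
wrist_force: [0.4, 0.3, -0.2]
finger_gap: 0.0001
grip_force: 0.0
travel [-0.046  0.027  0.481] rot [-0.004 -0.007  0.003] t 7.75 F [ 0.4  0.3 -0.2] j [-0.11  0.15 -0.52  0.91 -0.    0.44]
```

```bash
python3 -m pendant '[{"travel":[-0.04,0.025,0],"rot":[0,0,0],"fingers":-1},{"travel":[-0.04,0.025,0.2],"rot":[0,0,0],"fingers":-1},{"travel":[-0.04,0.025,0.4],"rot":[0,0,0],"fingers":-1},{"travel":[-0.04,0.025,0.48],"rot":[0,0,0],"fingers":-1},{"travel":[-0.04,0.025,0.48],"rot":[0,0,0],"fingers":-1}]'
python3 t.py .4425 .0324 .036 -.556
```

```text
clock: 8.25
tcp_pos: [0.4504, 0.0322, 0.0555]
orientation: [-0.001, 0.273, 0.962, -0.0]
wrist_force: [-0.4, 0.4, 0.2]
finger_gap: 0.0001
grip_force: 0.0
travel [ 0.057 -0.032  0.162] rot [-0.001 -0.001  0.004] t 8.25 F [-0.4  0.4  0.2] j [-0.11  0.24 -0.57  0.76 -0.    0.45]
```

```bash
python3 -m pendant '[{"travel":[0.057,-0.032,0],"rot":[0,0,0],"fingers":-1},{"travel":[0.057,-0.032,0],"rot":[0,0,0],"fingers":-1},{"travel":[0.057,-0.032,0],"rot":[0,0,0],"fingers":-1}]'
python3 t.py .4425 .0324 .036 -.556
```

```text
clock: 8.55
tcp_pos: [0.4426, 0.0329, 0.0573]
orientation: [0.001, 0.272, 0.962, 0.0]
wrist_force: [-0.8, -0.2, 0.4]
finger_gap: 0.0004
grip_force: 0.0
travel [-0.001 -0.004  0.178] rot [0.001 0.001 0.005] t 8.55 F [-0.8 -0.2  0.4] j [-0.11  0.22 -0.59  0.75 -0.    0.44]
```

```bash
python3 -m pendant '[{"travel":[0,0,0.03],"rot":[0,0,0],"fingers":-1},{"travel":[0,0,0.06],"rot":[0,0,0],"fingers":-1},{"travel":[0,0,0.09],"rot":[0,0,0],"fingers":-1},{"travel":[0,0,0.12],"rot":[0,0,0],"fingers":-1}]'
python3 -m pendant '[{"travel":[0,0,0.02],"rot":[0,0,0],"fingers":-1},{"travel":[0,0,0.04],"rot":[0,0,0],"fingers":-1},{"travel":[0,0,0.055],"rot":[0,0,0],"fingers":-1},{"travel":[0,0,0.055],"rot":[0,0,0],"fingers":-1}]'
```

```text
clock: 8.95
tcp_pos: [0.4443, 0.0319, 0.0428]
orientation: [0.002, 0.272, 0.962, -0.001]
wrist_force: [2.5, -3.5, 5.9]
finger_gap: 0.0001
grip_force: 3.0
clock: 9.35
tcp_pos: [0.4409, 0.0332, 0.0347]
orientation: [-0.001, 0.272, 0.962, -0.0]
wrist_force: [0.1, -0.3, 0.3]
finger_gap: 0.0
grip_force: 0.0
```

```bash
python3 -m pendant '[{"travel":[0,0,-0.3],"rot":[0,0,0],"fingers":-1},{"travel":[0,0,-0.65],"rot":[0,0,0],"fingers":-1},{"travel":[0,0,-0.65],"rot":[0,0,0],"fingers":-1},{"travel":[0,0,-0.65],"rot":[0,0,0],"fingers":-1}]'
python3 chk.py | grep bottom
python3 t.py .5845 .043 .1127 1.015
```

```text
clock: 9.75
tcp_pos: [0.4426, 0.033, 0.1142]
orientation: [0.001, 0.272, 0.962, 0.0]
wrist_force: [-0.6, 0.2, -1.3]
finger_gap: 0.0003
grip_force: 0.0
scene bottom z mm at inward -8..28 step 4: [579.2, 465.5, 436.6, 417.6, 412.0, 358.4, 220.2, 197.7, 264.4, 358.9]
top bottom z mm at inward -8..28 step 4: [592.9, 589.9, 584.7, 581.1, 578.9, 577.6, 577.4, 575.3, 573.6, 572.5]
travel [-0.975  0.696 -0.003] rot [ 1.000e-03 -2.000e-03 -1.496e+00] t 9.85 F [-0.8  0.3  0.1] j [-0.11  0.16 -0.52  0.9  -0.    0.44]
```

```bash
python3 -m pendant '[{"travel":[-0.2,0.14,0],"rot":[0,0,-0.13],"fingers":-1},{"travel":[-0.4,0.28,0],"rot":[0,0,-0.26],"fingers":-1},{"travel":[-0.6,0.42,0],"rot":[0,0,-0.39],"fingers":-1},{"travel":[-0.8,0.56,0],"rot":[0,0,-0.52],"fingers":-1},{"travel":[-0.975,0.696,0],"rot":[0,0,-0.65],"fingers":-1},{"travel":[-0.975,0.696,0],"rot":[0,0,-0.78],"fingers":-1},{"travel":[-0.975,0.696,0],"rot":[0,0,-0.91],"fingers":-1},{"travel":[-0.975,0.696,0],"rot":[0,0,-0.91],"fingers":-1},{"travel":[-0.975,0.696,0],"rot":[0,0,-0.91],"fingers":-1}]'
python3 chk.py | grep scene
python3 t.py .5845 .043 .056 1.015
```

```text
clock: 10.75
tcp_pos: [0.5844, 0.0429, 0.1121]
orientation: [-0.001, -0.198, 0.98, 0.0]
wrist_force: [-0.3, 0.3, 0.1]
finger_gap: -0.0001
grip_force: 0.0
scene top z mm at inward -8..28 step 4: [3.4, 5.7, 9.7, 14.1, 14.8, 14.9, 14.8, 13.9, 11.7, 10.0]
scene bottom z mm at inward -8..28 step 4: [594.0, 584.4, 581.6, 15.8, 16.9, 16.3, 14.9, 13.9, 12.1, 562.3]
scene left z mm at inward -8..28 step 4: [432.8, 441.0, 428.5, 409.0, 377.8, 342.2, 352.7, 385.7, 372.7, 400.6]
scene right z mm at inward -8..28 step 4: [3.1, 13.2, 19.4, 22.7, 24.8, 27.0, 26.5, 9.4, 9.2, 9.6]
travel [0.002 0.002 0.473] rot [ 0.001 -0.001 -0.588] t 10.85 F [ 0.9 -0.1 -0.1] j [-0.06  0.41 -0.16  1.   -0.   -0.46]
```

Bottom is shut (about 15 mm). Next is the left rail.

```bash
python3 -m pendant '[{"travel":[0,0,0],"rot":[0,0,-0.13],"fingers":-1},{"travel":[0,0,0],"rot":[0,0,-0.26],"fingers":-1},{"travel":[0,0,0],"rot":[0,0,-0.39],"fingers":-1},{"travel":[0,0,0.1],"rot":[0,0,-0.52],"fingers":-1},{"travel":[0,0,0.25],"rot":[0,0,-0.588],"fingers":-1},{"travel":[0,0,0.4],"rot":[0,0,-0.588],"fingers":-1},{"travel":[0,0,0.47],"rot":[0,0,-0.588],"fingers":-1},{"travel":[0,0,0.47],"rot":[0,0,-0.588],"fingers":-1},{"travel":[0,0,0.47],"rot":[0,0,-0.588],"fingers":-1}]'
python3 t.py .5845 .043 .0355 1.015
```

```text
clock: 11.75
tcp_pos: [0.5857, 0.0428, 0.0575]
orientation: [0.0, -0.487, 0.874, -0.0]
wrist_force: [0.2, -0.5, 0.5]
finger_gap: 0.0001
grip_force: 0.0
travel [0.004 0.01  0.183] rot [-0.     0.     0.002] t 11.75 F [ 0.2 -0.5  0.5] j [-0.06  0.46 -0.23  0.88 -0.   -1.08]
```

```bash
python3 -m pendant '[{"travel":[0.004,0.01,0.03],"rot":[0,0,0],"fingers":-1},{"travel":[0.004,0.01,0.06],"rot":[0,0,0],"fingers":-1},{"travel":[0.004,0.01,0.09],"rot":[0,0,0],"fingers":-1},{"travel":[0.004,0.01,0.12],"rot":[0,0,0],"fingers":-1}]'
python3 -m pendant '[{"travel":[0,0,0.02],"rot":[0,0,0],"fingers":-1},{"travel":[0,0,0.04],"rot":[0,0,0],"fingers":-1},{"travel":[0,0,0.06],"rot":[0,0,0],"fingers":-1},{"travel":[0,0,0.06],"rot":[0,0,0],"fingers":-1}]'
python3 -m pendant '[{"travel":[0,0,-0.3],"rot":[0,0,0],"fingers":-1},{"travel":[0,0,-0.65],"rot":[0,0,0],"fingers":-1},{"travel":[0,0,-0.65],"rot":[0,0,0],"fingers":-1},{"travel":[0,0,-0.65],"rot":[0,0,0],"fingers":-1}]'
python3 t.py .4959 -.0996 .113 1.015
```

```text
clock: 12.15
tcp_pos: [0.584, 0.042, 0.0433]
orientation: [-0.001, -0.487, 0.873, -0.001]
wrist_force: [-3.8, -4.0, 8.4]
finger_gap: 0.0002
grip_force: 4.0
clock: 12.55
tcp_pos: [0.5839, 0.0432, 0.0348]
orientation: [-0.0, -0.487, 0.873, 0.0]
wrist_force: [1.0, 0.7, -0.2]
finger_gap: -0.0002
grip_force: 0.0
clock: 12.95
tcp_pos: [0.5853, 0.0431, 0.1147]
orientation: [0.001, -0.487, 0.873, -0.001]
wrist_force: [0.4, 0.2, -0.6]
finger_gap: 0.0001
grip_force: 0.0
travel [1.403 0.009 0.012] rot [-0.002  0.001  0.003] t 12.95 F [ 0.4  0.2 -0.6] j [-0.06  0.41 -0.16  1.    0.   -1.08]
```

```bash
python3 -m pendant '[{"travel":[0.3,0,0],"rot":[0,0,0],"fingers":-1},{"travel":[0.65,0,0],"rot":[0,0,0],"fingers":-1},{"travel":[0.95,0,0],"rot":[0,0,0],"fingers":-1},{"travel":[0.95,0,0],"rot":[0,0,0],"fingers":-1}]'>/dev/null
python3 -m pendant '[{"travel":[0.25,0,0],"rot":[0,0,0],"fingers":-1},{"travel":[0.45,0.01,0],"rot":[0,0,0],"fingers":-1},{"travel":[0.45,0.01,0.2],"rot":[0,0,0],"fingers":-1},{"travel":[0.45,0.01,0.4],"rot":[0,0,0],"fingers":-1},{"travel":[0.45,0.01,0.47],"rot":[0,0,0],"fingers":-1},{"travel":[0.45,0.01,0.47],"rot":[0,0,0],"fingers":-1},{"travel":[0.45,0.01,0.47],"rot":[0,0,0],"fingers":-1}]'
python3 chk.py | egrep "scene|bottom|left"
python3 t.py .4959 -.0996 .0355 1.015
```

```text
clock: 14.05
tcp_pos: [0.4951, -0.0989, 0.0571]
orientation: [-0.0, -0.487, 0.873, 0.0]
wrist_force: [0.2, 0.6, -0.0]
finger_gap: -0.0
grip_force: 0.0
scene top z mm at inward -8..28 step 4: [3.7, 5.1, 9.1, 14.5, 15.1, 15.0, 14.6, 13.8, 11.1, 9.7]
scene bottom z mm at inward -8..28 step 4: [None, 12.7, 14.0, 14.9, 15.7, 14.9, 14.6, 12.0, 9.7, 9.6]
scene left z mm at inward -8..28 step 4: [2.7, 5.1, 12.9, 14.6, 15.4, 15.0, 14.6, 13.4, 9.6, 9.8]
scene right z mm at inward -8..28 step 4: [379.9, 336.8, 338.4, 367.5, 373.4, 362.9, 395.4, 375.1, 386.7, 381.5]
top bottom z mm at inward -8..28 step 4: [2.3, 3.2, 13.8, 14.0, 14.9, 14.9, 14.3, 14.7, 9.1, 9.6]
top left z mm at inward -8..28 step 4: [1.6, 0.8, 10.0, 15.6, 14.0, 15.6, 15.2, 11.7, 11.6, 9.9]
travel [ 0.002 -0.002  0.187] rot [-0.002  0.     0.003] t 14.15 F [ 0.3 -0.5 -0. ] j [-0.36  0.33 -0.44  0.8  -0.   -1.37]
```

Left is shut. Last is the right rail.

```bash
python3 -m pendant '[{"travel":[0,0,0.03],"rot":[0,0,0],"fingers":-1},{"travel":[0,0,0.06],"rot":[0,0,0],"fingers":-1},{"travel":[0,0,0.09],"rot":[0,0,0],"fingers":-1},{"travel":[0,0,0.12],"rot":[0,0,0],"fingers":-1}]'
python3 -m pendant '[{"travel":[0,0,0.02],"rot":[0,0,0],"fingers":-1},{"travel":[0,0,0.04],"rot":[0,0,0],"fingers":-1},{"travel":[0,0,0.06],"rot":[0,0,0],"fingers":-1},{"travel":[0,0,0.06],"rot":[0,0,0],"fingers":-1}]'
python3 -m pendant '[{"travel":[0,0,-0.3],"rot":[0,0,0],"fingers":-1},{"travel":[0,0,-0.65],"rot":[0,0,0],"fingers":-1},{"travel":[0,0,-0.95],"rot":[0,0,0],"fingers":-1},{"travel":[0,0,-0.95],"rot":[0,0,0],"fingers":-1}]'
python3 -m pendant '[{"travel":[0.3,0,-0.2],"rot":[0,0,0],"fingers":-1},{"travel":[0.6,0,-0.4],"rot":[0,0,0],"fingers":-1},{"travel":[0.95,0,-0.6],"rot":[0,0,0],"fingers":-1},{"travel":[0.95,0,-0.6],"rot":[0,0,0],"fingers":-1}]'
python3 chk.py
python3 - <<'E'
from h import *
p,_=env.read_camera("scene"); k=cv2.resize(p,None,fx=4,fy=4,interpolation=cv2.INTER_CUBIC)
q=np.round((proj("scene",rect([.541,-.027,-.556],.009))+.5)*4).astype(int); cv2.polylines(k,[q],True,(0,0,255),1)
cv2.imwrite("pics/s4.png",k[700:1200,750:1350])
E
```

```text
clock: 14.55
tcp_pos: [0.496, -0.0985, 0.0433]
orientation: [0.002, -0.487, 0.873, 0.0]
wrist_force: [2.0, 4.4, 7.6]
finger_gap: 0.0001
grip_force: 3.8
clock: 14.95
tcp_pos: [0.4941, -0.0992, 0.0348]
orientation: [-0.001, -0.487, 0.873, 0.0]
wrist_force: [0.4, 0.3, 0.9]
finger_gap: 0.0002
grip_force: 0.0
clock: 15.35
tcp_pos: [0.4979, -0.1006, 0.1544]
orientation: [0.003, -0.487, 0.873, -0.003]
wrist_force: [0.8, -0.2, 0.6]
finger_gap: -0.0002
grip_force: 0.0
clock: 15.75
tcp_pos: [0.4343, -0.2005, 0.2239]
orientation: [0.0, -0.485, 0.875, -0.002]
wrist_force: [-0.1, -0.2, 0.9]
finger_gap: 0.0004
grip_force: 0.0
scene top z mm at inward -8..28 step 4: [3.4, 5.6, 9.2, 14.8, 15.0, 14.8, 14.3, 13.5, 10.9, 9.6]
scene bottom z mm at inward -8..28 step 4: [None, None, 14.3, 15.0, 15.1, 14.3, 13.3, 12.4, 11.1, 9.4]
scene left z mm at inward -8..28 step 4: [3.1, 4.4, 13.9, 15.1, 15.1, 14.7, 14.7, 13.7, 9.9, 9.7]
scene right z mm at inward -8..28 step 4: [2.6, 3.3, 14.1, 14.7, 15.2, 14.6, 14.3, 12.7, 9.4, 9.5]
top top z mm at inward -8..28 step 4: [4.2, 5.3, 14.1, 14.2, 15.0, 15.1, 15.6, 15.1, 9.1, 9.6]
top bottom z mm at inward -8..28 step 4: [1.9, 3.1, 13.8, 14.8, 15.2, 12.5, 13.1, 12.3, 8.8, 8.7]
top left z mm at inward -8..28 step 4: [3.6, 1.9, 11.6, 14.5, 14.9, 15.8, 15.1, 14.6, 9.7, 9.3]
top right z mm at inward -8..28 step 4: [2.5, 7.0, 13.6, 15.3, 13.9, 15.1, 13.2, 10.0, 8.9, 8.3]
```

View pics/s4.png

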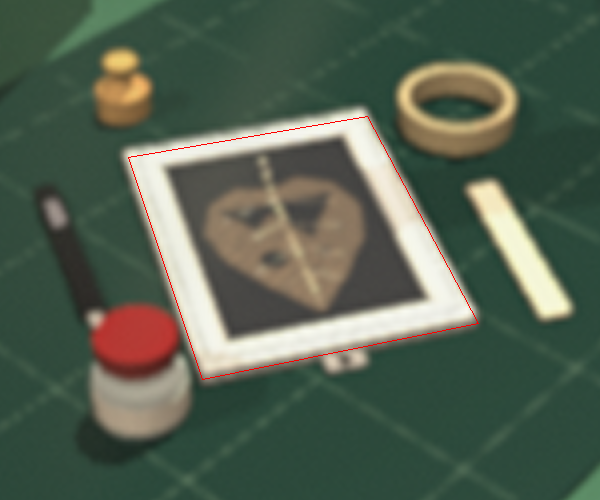

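The picture shows all four rails flat (about 15 mm), the frame where it was, and its neighbours undisturbed. Handing in.

```bash
python3 -c "
from workcell import env
print(env.hand_in())"
```

```text
the job is handed in; nothing more can be done
None
```

All four rails are snapped shut in order (top, bottom, left, right), the frame shows no visible shift from where it lay, and the job was handed in at about 16 s; no verdict came back.

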